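# Flip the leaf of the two-bay serving box over the potatoes

## Task

On the counter stands a two-bay serving box with one wooden leaf hinged on the spine between the bays. With the fingertips only, push the leaf up by its overhanging lip, over the spine and down until it lies fully flat over the other bay, the one with the potatoes. Do it gently and steadily: do not grip or fling the leaf, do not lift or shove the box, and leave the other things around it alone.

Things in the scene. Friction and masses are not known exactly. Their poses are not given: they have to be found in the camera images.
- box: White ceramic box, loose, 0.7 to 1.1 kg without leaf; slides if pushed sideways with 5 N or more. Origin: centre of underside. 110 mm along x (along the spine), 240 mm along y, 60 mm high; walls 6 mm. A middle wall along x makes two bays: cheese blocks in the +y bay (under the leaf), potatoes in the open -y bay, all below the rim. +y points to the robot's left, within 29 degrees.
- spine (a point): Middle of the hinge axis of the leaf, over the box's middle wall, 64 mm above the box's underside (4 mm above its rim); the hinge runs along the box's x axis, 10 mm thick rod.
- leaf (a joint): Leaf angle, rad: 0 flat over the +y bay, 1.57 upright, 3.14 flat over the -y bay (the goal); starts at 0 to 0.35. Wooden board 6 mm thick, 120 to 195 g, 106 mm along the spine, reaching 124 mm from the spine, plus the lip. Stiff hinge (0.2 N m friction): it stays where it is left and must be pushed all the way down; 1 to 3 N at the lip turn it.
- lip (a point): Middle of the outer edge of the lip, mid-thickness, 150 mm from the spine; moves with the leaf. The lip is 80 mm long, centred along the spine, and reaches 30 mm beyond the box's outer wall, so a tilted finger can come under it from outside. 64 mm above the counter at angle 0.
- jar: Glass jar with steel cap, 48 mm across, 75 mm high, standing beyond the box (its +x side); bystander. Origin: centre of underside.
- cup: White cup, 64 mm across the rim, 60 mm high, standing on the robot's side of the box (its -x side); bystander. Origin: centre of underside.
- spoon: Steel spoon, 170 mm long, lying on the counter straight ahead of the robot, nearer than the box; bystander. Origin: near its middle, underside.
- bowl: White bowl, 130 mm across, 55 mm high, to the right of the box; bystander. Origin: centre of underside.
- shaker: Steel shaker, 40 mm across, 74 mm high, left and nearer the robot; bystander. Origin: centre of underside.
- plate: White plate, 190 mm across, 18 mm high, to the left of the box; bystander. Origin: centre of underside.
- trivet: Flat round cork trivet, 110 mm across, 10 mm thick, lying beside the box (the box is left and the trivet right of the robot's centre line, or the other way round); bystander. Origin: centre of underside.

How it is judged:
By the outcome, as a careful person would: the job done as asked, in the order asked, and still so for the second after the job is handed in, with the robot touching nothing.
It also fails if it takes over 48 s, if anything falls off the work surface, if the arm or the gripper's body presses on something with over 40 N, if the wrist force passes 120 N, or if a joint passes its speed limit or range.

## Robot

A 6-joint arm with a two-finger parallel gripper is mounted at the origin on the work surface. World frame = base frame: x ahead of the robot, y to its left, z up, the work surface at z = 0. Lengths are in m, angles in rad, forces in N, time in s.
With the tool pointing down it reaches from about 0.425 to 0.95 m from the base axis. Payload 14.7 kg.
Tool frame: the origin (TCP) lies at the centre of the arm's flange, where the gripper is bolted on; the fingertips stand 173 mm ahead of it and the grasp point (between the pads) lies 155 mm ahead of it; z points along the fingers, y is the line along which they close (so a half turn about z gives the same grasp; the last joint's range is limited). The gripper opens to 85 mm and grips with 20 to 120 N. Pads are 22 mm wide; open, the fingers measure 114 mm over their backs; the gripper's body (76 mm by 85 mm) begins 54 mm behind the grasp point. The pads swing forward as they close: fully open they stand 13 mm farther back than shut.
Start: joints at [1.142, 0.48, 1.596, -0, 1.065, -0.047], TCP at [0.242, 0.603, 0.405] pointing down, gripper open.
Joint ranges: [-2.75, 2.75], [-0.82, 2.05], [0.23, 2.67], [-1.56, 4.7], [0.09, 2.69], [-2.92, 2.92]. Speed limits (rad/s): [1.89, 1.89, 2.39, 3.01, 3.01, 3.01].

## Interface

Orientations are given as a rotation vector (axis times angle).
In Python, from rig import read_state, snapshot, finish_job, cut_out, pinpoint gives the robot as it stands.
- The arm moves only by the shell command python3 -m pendant 'ROWS' [OPENING]. ROWS is JSON, a list of rows, each a list of 4 numbers: the shift along the world's x, y, z in m, then the turn about the world's z in degrees. A call has 1 to 5 rows; each row shifts and turns the commanded pose from where the row before left it; what a row does not reach is not made up. A row lasts 1/10 s, in which the tool goes at most 50 mm and 8.59 degrees, less where a joint would pass 70% of its speed; a pose out of reach is approached as far as the arm can. A call with a gripper value outside its range is refused whole. OPENING is the opening in per cent of the stroke, from 0 (shut) to 100 (fully open), set as the call begins (- or left out, the last holds). The fingers move at their own pace and stop on an object; the grip force is fixed at half the most. Time passes only in rows, so rows that do not move let the fingers close. It gives the time, the measured TCP pose, the force, the opening and the grip force at its end, in the units of the state.
- read_state(): the state, without advancing time (a new reading comes with each control period).
- snapshot(name): name is "scene" or "top" or "wrist"; returns a dict with "frame" (480x640x3 uint8, red, green, blue), "camera_matrix" (3x3 intrinsics, pixels), "eye" and "rotation" of the camera in the world. Camera axes: x right, y up, looking along -z (the intrinsics and any distortion apply to the point x, -y, -z); pixel columns grow to the right and rows downward; lengths in m; the calibration is good to about 2 mm. The wrist camera is an equidistant fisheye: a pixel r from the principal point sees the ray r / f radians off the axis. A picture is of the moment at which its call begins. There is no depth.
- finish_job(): hands the job in; it is judged then, once.
Trained networks look in a picture, given as the dict that the camera call returned (one of the last four; its "shot" number tells which), for a name from the list of things; names that differ only in an ending like _2 or _b are one class to them, and where a whole thing is asked for, a point or a joint stands for the part that bears it (a point fixed in the world has none). Each returns a list of dicts, best first, with "p" (0 to 1); they miss things now and then, are a little off and sometimes report something else, mostly with a low value. They report only what shows in the picture. A call takes as long as a camera call.
- cut_out(picture, name): "mask" (480x640 bool, what is visible of it) and "box" ([left, top, width, height] in pixels, round what is visible of it).
- pinpoint(picture, name): "uv" ([column, row] in pixels: a listed point, or the origin of a listed thing).
The state is a dict: "clock": time; "joint_pos": joint angles; "qvel": joint speeds; "joint_torque": joint torques, N m; "tool_pos": TCP position; "orientation": TCP orientation; "force": force on the tool from outside, world axes, zero at the start; "ft_torque": the same for the moment, N m; "finger_gap": finger opening in m; "gripper_force": force on a finger pad.
Only numpy, scipy, OpenCV 4.12 (cv2) and the standard library are available. Lean on these libraries where they do the work, as an engineer would, in place of code of your own. Each camera call takes 0.05 s, during which the arm holds its last target. There are 200 camera calls.

## Working session

There is one attempt and no reset: what is moved stays moved. The work goes in short steps, Python scripts to look and compute and a shell command to move; the robot and the scene stay as the last step left them, time stands still between calls to the robot, and variables do not carry over. Pictures are saved under pics/ and viewed, at most 10 in all, crops included, and the job is handed in when it is done.

```bash
mkdir -p pics; ls
cat > h.py <<'E'
import numpy as np, cv2
from rig import *
def ray(s,uv):
    K=np.array(s["camera_matrix"]);R=np.array(s["rotation"])
    d=np.linalg.inv(K)@np.array([uv[0],uv[1],1.]);d=R@np.array([d[0],-d[1],-d[2]])
    return np.array(s["eye"]),d/np.linalg.norm(d)
def atz(s,uv,z):
    e,d=ray(s,uv);return e+d*(z-e[2])/d[2]
def proj(s,p):
    K=np.array(s["camera_matrix"]);R=np.array(s["rotation"])
    c=R.T@(np.array(p)-s["eye"]);c=np.array([c[0],-c[1],-c[2]]);q=K@(c/c[2]);return q[:2]
def tri(a,ua,b,ub):
    e1,d1=ray(a,ua);e2,d2=ray(b,ub)
    A=np.stack([d1,-d2],1);t=np.linalg.lstsq(A,e2-e1,rcond=None)[0]
    p,q=e1+t[0]*d1,e2+t[1]*d2;return (p+q)/2,np.linalg.norm(p-q)
def save(s,n):cv2.imwrite('pics/'+n,cv2.cvtColor(s["frame"],cv2.COLOR_RGB2BGR))
E
python3 - <<'E'
from h import *
np.set_printoptions(precision=4,suppress=True)
sc=snapshot("scene");tp=snapshot("top")
save(sc,'s0.png');save(tp,'t0.png')
st=read_state();print(st)
for n in ["spine","lip","box","jar","cup","spoon","bowl","shaker","plate","trivet"]:
    a=pinpoint(sc,n);b=pinpoint(tp,n)
    if a and b: print(n,a[0]["p"],b[0]["p"],a[0]["uv"],b[0]["uv"],*tri(sc,a[0]["uv"],tp,b[0]["uv"]))
    else: print(n,a[:1],b[:1])
    if b: print("   top z0/.064",atz(tp,b[0]["uv"],0),atz(tp,b[0]["uv"],.064))
print(sc["eye"],tp["eye"])
E
```

```text
pics
{'clock': 0.1, 'joint_pos': array([ 1.1424,  0.4808,  1.5968,  0.    ,  1.0651, -0.0466]), 'qvel': array([ 0.0004,  0.0001, -0.0014, -0.0002, -0.0004,  0.    ]), 'joint_torque': array([  0.    , -95.226 , -43.1036,   0.0001,   0.0051,   0.    ]), 'tool_pos': array([0.2421, 0.6031, 0.4041]), 'orientation': array([-0.596 , -3.0843,  0.0017]), 'force': array([-0.1917,  0.4781, -0.136 ]), 'ft_torque': array([-0.0156, -0.0103,  0.0322]), 'gripper_force': 0.0, 'finger_gap': 0.08536109824032703}Traceback (most recent call last):
  File "<stdin>", line 8, in <module>
  File "h.py", line 14, in tri
    A=np.stack([d1,-d2],1);t=np.linalg.lstsq(A,e2-e1,rcond=None)[0]
    axis = normalize_axis_index(axis, result_ndim)
numpy.exceptions.AxisError: axis 1 is out of bounds for array of dimension 1
```

```bash
sed -i 's/R=np.array(s\["rotation"\])/R=cv2.Rodrigues(np.array(s["rotation"],float))[0]/' h.py
python3 - <<'E'
from h import *
np.set_printoptions(precision=4,suppress=True)
sc=snapshot("scene");tp=snapshot("top")
save(sc,'s0.png');save(tp,'t0.png')
for n in ["spine","lip","box","jar","cup","spoon","bowl","shaker","plate","trivet"]:
    a=pinpoint(sc,n);b=pinpoint(tp,n)
    if a and b: print(n,a[0]["p"],b[0]["p"],a[0]["uv"],b[0]["uv"],*tri(sc,a[0]["uv"],tp,b[0]["uv"]))
    else: print(n,a[:1],b[:1])
    if b: print("   top z0/.064",atz(tp,b[0]["uv"],0),atz(tp,b[0]["uv"],.064))
print(sc["eye"],tp["eye"],sc["rotation"],tp.keys())
E
```

```text
spine 0.63 0.6 [439.5, 385.9] [399.7, 213.9] [ 0.5109  0.126  -0.1298] 0.6752397105178852
   top z0/.064 [ 0.5996 -0.1798  0.    ] [ 0.5829 -0.1716  0.064 ]
lip 0.89 0.77 [284.6, 228.2] [345.0, 227.9] [ 0.5378 -0.0296  0.112 ] 0.004175860118032406
   top z0/.064 [ 0.5627 -0.0313  0.    ] [ 0.5475 -0.0295  0.064 ]
box 0.67 0.96 [246.0, 237.6] [395.1, 221.7] [ 0.5758 -0.1665  0.0208] 0.007246945020906805
   top z0/.064 [ 0.578  -0.1666  0.    ] [ 0.5623 -0.159   0.064 ]
jar 0.5 0.86 [330.7, 284.3] [388.5, 185.8] [ 0.5755 -0.0228  0.0143] 0.3119507876528728
   top z0/.064 [ 0.6792 -0.1521  0.    ] [ 0.659  -0.1451  0.064 ]
cup 0.79 0.76 [275.4, 226.3] [398.9, 263.5] [ 0.4656 -0.1745  0.0056] 0.007491300221115642
   top z0/.064 [ 0.4637 -0.1726  0.    ] [ 0.4529 -0.1648  0.064 ]
spoon 0.56 0.69 [335.0, 238.7] [335.9, 295.7] [ 0.3796 -0.0052  0.0149] 0.003242239499691336
   top z0/.064 [ 0.3801 -0.0041  0.    ] [ 0.3729 -0.0035  0.064 ]
bowl 0.59 0.69 [207.4, 186.7] [522.5, 245.5] [ 0.5069 -0.5016  0.0082] 0.0008337005728608308
   top z0/.064 [ 0.5082 -0.5041  0.    ] [ 0.4955 -0.482   0.064 ]
shaker 0.8 0.47 [436.7, 280.7] [219.0, 329.9] [0.2937 0.2997 0.0093] 0.0019216823741930109
   top z0/.064 [0.2948 0.3008 0.    ] [0.2913 0.2883 0.064 ]
plate [{'uv': [440.8, 382.7], 'p': 0.81}] []
trivet 0.66 0.92 [329.2, 282.6] [288.1, 248.1] [0.5095 0.1203 0.0042] 0.0032838827281583827
   top z0/.064 [0.5092 0.1217 0.    ] [0.4964 0.1169 0.064 ]
[1.2676 0.987  1.0088] [0.2116 0.0098 1.4874] [0.3892 1.1087 2.2302] dict_keys(['frame', 'camera_matrix', 'eye', 'rotation', 'shot'])
```

View pics/s0.png

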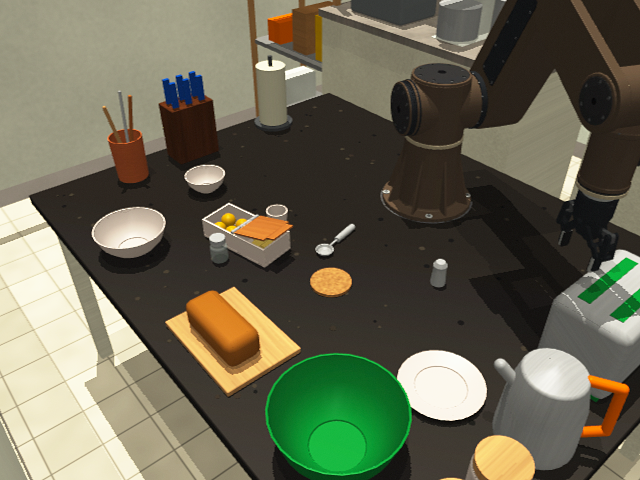

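View pics/t0.png

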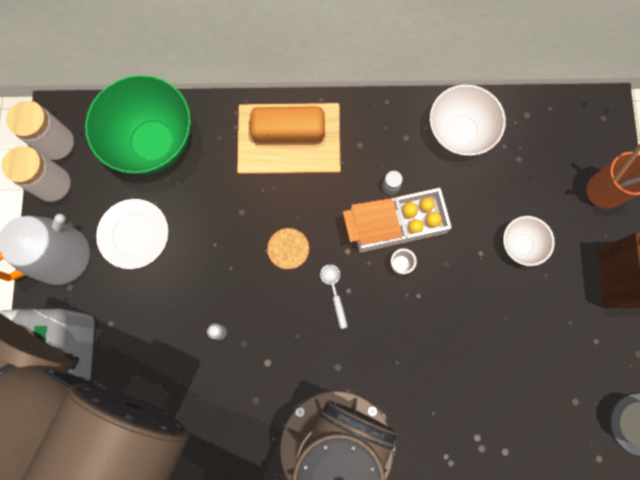

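The scene view shows the box near (247,235), with the orange leaf slightly raised on its near end. The jar is at (219,248) and the cup at (277,214). In the top view the leaf spans (345–402, 200–245), with the lip at (348,227). The open potato bay reaches (450,232), the jar is at (393,183) and the cup at (403,262). Next I'll fit a box and leaf model to the masks.

```bash
cat >> h.py <<'E'
def hull(s,P):
    m=np.zeros((480,640),np.uint8);u=np.array([proj(s,p) for p in P])
    cv2.fillConvexPoly(m,cv2.convexHull((u*16).round().astype(np.int32)),1,shift=4);return m
def frame(q):
    c,s=np.cos(q[2]),np.sin(q[2]);return np.array([[c,-s,0],[s,c,0],[0,0,1]]),np.array([q[0],q[1],0])
def boxm(s,q):
    R,t=frame(q);return hull(s,[R@[x,y,z]+t for x in(-.055,.055) for y in(-.12,.12) for z in(0,.06)])
def leafm(s,q):
    R,t=frame(q);a=q[3];e=np.array([0,np.cos(a),np.sin(a)]);n=np.array([0,-np.sin(a),np.cos(a)]);m=np.zeros((480,640),np.uint8)
    for w,r0,r1 in((.053,0,.124),(.04,.1,.15)):
        m|=hull(s,[R@(np.array([x,0,.064])+r*e+k*n)+t for x in(-w,w) for r in(r0,r1) for k in(-.003,.003)])
    return m
def fit(views,q0):
    from scipy.optimize import minimize
    def cost(q):
        c=0
        for s,mb,ml in views:
            l=leafm(s,q);b=boxm(s,q)&~(l>0) if 0 else boxm(s,q)|l
            for A,B in((l>0,ml),(b>0,mb|ml)):
                c+=1-cv2.blur((A&B).astype(np.float32),(1,1)).sum()/max((A|B).sum(),1)
        return c
    best=None
    for k in range(4):
        S=np.array([q0]+[np.array(q0)+d for d in np.diag([.01,.01,.1,.15])*(-1)**k])
        r=minimize(cost,q0,method='Nelder-Mead',options=dict(initial_simplex=S,maxiter=200))
        q0=r.x
    return r.x,r.fun
E
python3 - <<'E'
from h import *
np.set_printoptions(precision=4,suppress=True)
V=[]
for n in("scene","top"):
    s=snapshot(n);b=cut_out(s,"box")[0];l=cut_out(s,"leaf")[0]
    print(n,b["p"],b["box"],l["p"],l["box"]);V.append((s,b["mask"],l["mask"]))
q,f=fit(V,[.577,-.167,.25,.3]);print("both",q,f)
print([fit([v],q) for v in V])
R,t=frame(q)
for s,n in((V[0][0],'scene'),(V[1][0],'top')):
    im=cv2.cvtColor(s["frame"],cv2.COLOR_RGB2BGR)
    for m,c in((boxm(s,q),(255,0,0)),(leafm(s,q),(0,255,0))):
        cv2.drawContours(im,cv2.findContours(m,0,2)[0],-1,c,1)
    u=proj(s,[q[0],q[1],.06]).astype(int)
    cv2.imwrite('pics/f_'+n+'.png',cv2.resize(im[u[1]-55:u[1]+55,u[0]-75:u[0]+75],None,fx=2.6,fy=2.6))
a=cv2.imread('pics/f_scene.png');b=cv2.imread('pics/f_top.png');cv2.imwrite('pics/f.png',np.hstack([a,b]))
E
```

```text
scene 0.87 [201.0, 200.8, 90.4, 68.7] 0.66 [236.5, 219.9, 53.4, 20.3]Traceback (most recent call last):
  File "<stdin>", line 5, in <module>
IndexError: list index out of range
```

```bash
cat > m.py <<'E'
from h import *
np.set_printoptions(precision=4,suppress=True)
V=[]
for n in("scene","top"):
    for k in range(4):
        s=snapshot(n);b=cut_out(s,"box");l=cut_out(s,"leaf") or cut_out(s,"lip")
        if b and l: break
    b=b[0]
    if l: lm=l[0]["mask"];print(l[0]["p"],l[0]["box"])
    else:
        h=cv2.cvtColor(s["frame"],cv2.COLOR_RGB2HSV);print("hsv")
        x,y,w,hh=map(int,b["box"]);lm=np.zeros((480,640),bool);z=np.s_[y-5:y+hh+5,x-10:x+w//2+5]
        lm[z]=(h[z][...,0]<16)&(h[z][...,1]>130)
    print(n,b["p"],b["box"],lm.sum());V.append((s,b["mask"],lm))
q,f=fit(V,[.577,-.167,.25,.3]);print("both",q,f)
print([fit([v],q) for v in V])
for s,n in((V[0][0],'scene'),(V[1][0],'top')):
    im=cv2.cvtColor(s["frame"],cv2.COLOR_RGB2BGR)
    for m,c in((boxm(s,q),(255,0,0)),(leafm(s,q),(0,255,0))):
        cv2.drawContours(im,cv2.findContours(m,0,2)[0],-1,c,1)
    u=proj(s,[q[0],q[1],.06]).astype(int)
    cv2.imwrite('pics/f_'+n+'.png',cv2.resize(im[u[1]-55:u[1]+55,u[0]-75:u[0]+75],None,fx=2.6,fy=2.6))
a=cv2.imread('pics/f_scene.png');b=cv2.imread('pics/f_top.png');cv2.imwrite('pics/f.png',np.hstack([a,b]))
E
python3 m.py
```

```text
0.88 [236.0, 217.7, 57.4, 23.0]
scene 0.7 [200.5, 202.6, 92.4, 65.1] 933
0.69 [342.8, 199.6, 61.8, 44.9]
top 0.79 [340.9, 187.6, 105.4, 64.9] 2153
both [ 0.5733 -0.1734  0.2152  0.2514] 0.3401327873758674
[(array([ 0.5741, -0.1768,  0.1732,  0.267 ]), np.float64(0.1747089785417879)), (array([ 0.5733, -0.1717,  0.2274,  0.2683]), np.float64(0.11309168759673394))]
```

View pics/f.png

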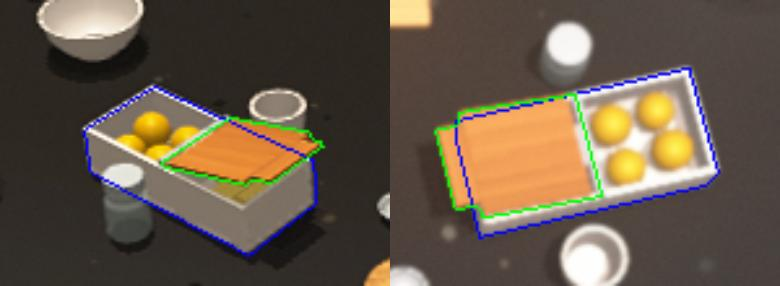

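The fit is tight in both views: box centre (0.573,-0.173), yaw about 12.5°, leaf angle about 0.26 rad, which agrees with the lip point. The tool stays vertical, so I'll approach outside the lip with the fingers shut and the closing line parallel to the spine.

```bash
python3 -m pendant '[[0.021,-0.043,0,-4],[0.021,-0.043,0,-4],[0.021,-0.043,0,-4],[0.021,-0.043,0,-4],[0.021,-0.043,0,-4]]' 0
python3 -m pendant '[[0.021,-0.043,0,-4],[0.021,-0.043,0,-4],[0.021,-0.043,0,-4],[0.021,-0.043,0,-4],[0.021,-0.043,0,-4]]'
python3 -m pendant '[[0.021,-0.043,0,-4],[0.021,-0.043,0,-4],[0.021,-0.043,0,-4],[0.02,-0.04,0,-4],[0,0,0,0]]'
python3 -m pendant '[[0,0,0,0],[0,0,0,0]]'
python3 - <<'E'
from h import *
np.set_printoptions(precision=4,suppress=True)
st=read_state();R=cv2.Rodrigues(st["orientation"])[0];print(st["tool_pos"],R[:,1],R[:,2],st["force"],st["joint_pos"])
s=snapshot("wrist");save(s,'w1.png')
E
```

```text
clock: 2.4
tool_pos: [0.3476, 0.3865, 0.4048]
orientation: [1.126, 2.933, 0.001]
force: [0.9, 0.1, 0.1]
finger_gap: 0.0123
gripper_force: 0.0
clock: 2.9
tool_pos: [0.4527, 0.1714, 0.405]
orientation: [1.619, 2.692, 0.001]
force: [-0.1, 1.4, 0.6]
finger_gap: 0.0003
gripper_force: 0.0
clock: 3.4
tool_pos: [0.5372, -0.0, 0.4048]
orientation: [1.981, 2.436, 0.001]
force: [-0.5, 0.3, 0.9]
finger_gap: -0.0
gripper_force: 0.0
clock: 3.6
tool_pos: [0.5347, 0.0047, 0.4046]
orientation: [-1.973, -2.444, 0.0]
force: [-0.2, 0.7, 0.6]
finger_gap: -0.0002
gripper_force: 0.0
[0.5347 0.0047 0.4046] [ 0.9776  0.2107 -0.0004] [-0.0005  0.0002 -1.    ] [-0.2414  0.6562  0.6065] [-0.0479  0.3201  1.8601  0.0003  0.962  -0.2604]
```

View pics/w1.png

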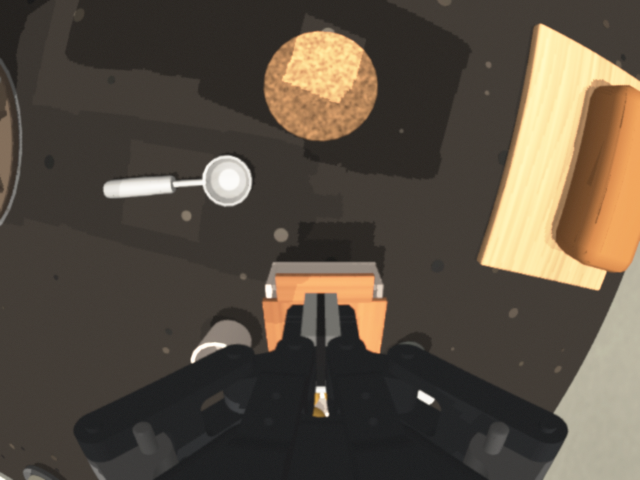

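The wrist view shows the leaf squared up with the shut fingers: lip edge level at row 275, leaf centre column 326 against fingertips at 320. Now I'll descend and close in on the lip.

```bash
python3 -m pendant '[[0,0,-0.03,0],[0,0,-0.04,0],[0,0,-0.04,0],[0,0,-0.04,0],[0,0,0,0]]'
python3 -m pendant '[[0,0,0,0],[0.0016,-0.007,0,0],[0.0016,-0.007,0,0],[0,0,0,0]]'
for i in 1 2 3 4 5 6; do :; done
python3 -m pendant '[[0.0004,-0.002,0,0],[0,0,0,0],[0,0,0,0]]'
python3 -m pendant '[[0.0004,-0.002,0,0],[0,0,0,0],[0,0,0,0]]'
```

```text
clock: 4.15
tool_pos: [0.533, 0.0054, 0.251]
orientation: [-1.968, -2.441, 0.007]
force: [-0.2, -0.2, 1.5]
finger_gap: 0.0002
gripper_force: 0.0
clock: 4.55
tool_pos: [0.5392, -0.0108, 0.2563]
orientation: [1.974, 2.441, 0.002]
force: [-0.4, -0.6, -0.3]
finger_gap: 0.0001
gripper_force: 0.0
clock: 4.85
tool_pos: [0.5387, -0.0118, 0.2548]
orientation: [1.975, 2.443, 0.0]
force: [-0.1, 0.4, -0.5]
finger_gap: -0.0001
gripper_force: 0.0
clock: 5.15
tool_pos: [0.5391, -0.0138, 0.2546]
orientation: [-1.974, -2.443, 0.0]
force: [-0.3, 0.7, -0.1]
finger_gap: 0.0
gripper_force: 0.0
```

```bash
python3 -m pendant '[[0.0004,-0.002,0,0],[0,0,0,0],[0,0,0,0]]'|egrep 'tool|force: \['
python3 -m pendant '[[0.0003,-0.0015,0,0],[0,0,0,0],[0,0,0,0]]'|egrep 'tool|force: \['
python3 -m pendant '[[0.0003,-0.0015,0,0],[0,0,0,0],[0,0,0,0]]'|egrep 'tool|force: \['
```

```text
tool_pos: [0.5396, -0.0159, 0.2547]
force: [-0.3, -0.2, 0.1]
tool_pos: [0.5399, -0.0173, 0.2547]
force: [-0.2, 0.4, 0.6]
tool_pos: [0.5402, -0.0188, 0.2547]
force: [0.4, -0.3, -0.4]
```

```bash
for i in 0; do
python3 -m pendant '[[0.0002,-0.001,0,0],[0,0,0.001,0]]'
python3 -m pendant '[[0.0002,-0.001,0,0],[0,0,0.001,0]]'
python3 -m pendant '[[0.0002,-0.001,0,0],[0,0,0.001,0]]'
done|egrep 'tool|force: \['
```

```text
tool_pos: [0.5403, -0.0199, 0.2556]
force: [-0.2, -0.0, -0.3]
tool_pos: [0.5406, -0.0209, 0.2567]
force: [0.1, -0.5, 0.4]
tool_pos: [0.5406, -0.0217, 0.2576]
force: [-0.4, 2.7, -1.0]
```

```bash
(
python3 -m pendant '[[0.0002,-0.001,0.004,0],[0.0002,-0.001,0.004,0]]'
python3 -m pendant '[[0.0002,-0.001,0.004,0],[0.0002,-0.001,0.004,0]]'
)|egrep 'tool|force: \['
python3 - <<'E'
from h import *
t=snapshot("scene");print(pinpoint(t,"lip")[:1])
u=proj(t,[.5733,-.1734,.06]).astype(int);cv2.imwrite('pics/c1.png',cv2.resize(t["frame"][u[1]-80:u[1]+60,u[0]-80:u[0]+100,::-1],None,fx=3,fy=3))
E
```

```text
tool_pos: [0.541, -0.0238, 0.2659]
force: [-0.8, 2.6, -0.7]
tool_pos: [0.5415, -0.026, 0.2741]
force: [-0.8, 2.0, -1.9]
[{'uv': [283.3, 225.9], 'p': 0.61}]
```

View pics/c1.png

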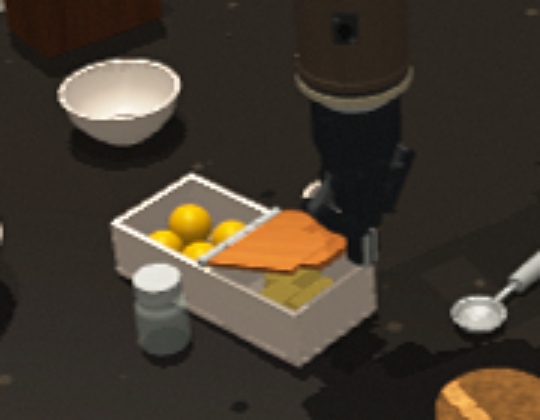

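Run:
```python
import numpy as np
u=np.array([-.2135,.977]);sp=np.array([573.3,-173.2])
def pose(t):
    if t<=np.pi/2: s=150*np.cos(t)+3*np.sin(t)+10.5; z=64+150*np.sin(t)-18
    else: s=132*np.cos(t)+3*np.sin(t)+10.5; z=64+132*np.sin(t)-3*np.cos(t)
    return np.array([*(sp+u*s),z+173])
p=np.array([541.5,-26,274.1]);
for t in np.arange(.42,3.15,.05):
    n=pose(t);d=n-p;p=n;print("%.2f [%.4f,%.4f,%.4f,0]"%(t,*(d/1000)),n.round(0))
```

```text
0.42 [0.0001,-0.0019,0.0061,0] [542. -28. 280.]
0.47 [0.0007,-0.0030,0.0068,0] [542. -31. 287.]
0.52 [0.0007,-0.0034,0.0066,0] [543. -34. 294.]
0.57 [0.0008,-0.0037,0.0064,0] [544. -38. 300.]
0.62 [0.0009,-0.0040,0.0062,0] [545. -42. 306.]
0.67 [0.0009,-0.0043,0.0060,0] [546. -46. 312.]
0.72 [0.0010,-0.0046,0.0058,0] [547. -51. 318.]
0.77 [0.0011,-0.0049,0.0055,0] [548. -56. 323.]
0.82 [0.0011,-0.0051,0.0053,0] [549. -61. 329.]
0.87 [0.0012,-0.0054,0.0050,0] [550. -66. 334.]
0.92 [0.0012,-0.0056,0.0047,0] [551. -72. 338.]
0.97 [0.0013,-0.0059,0.0044,0] [552. -78. 343.]
1.02 [0.0013,-0.0061,0.0041,0] [554. -84. 347.]
1.07 [0.0014,-0.0063,0.0038,0] [555. -90. 351.]
1.12 [0.0014,-0.0064,0.0034,0] [557. -96. 354.]
1.17 [0.0014,-0.0066,0.0031,0] [ 558. -103.  357.]
1.22 [0.0015,-0.0068,0.0028,0] [ 559. -110.  360.]
1.27 [0.0015,-0.0069,0.0024,0] [ 561. -117.  362.]
1.32 [0.0015,-0.0070,0.0020,0] [ 562. -124.  364.]
1.37 [0.0016,-0.0071,0.0017,0] [ 564. -131.  366.]
1.42 [0.0016,-0.0072,0.0013,0] [ 566. -138.  367.]
1.47 [0.0016,-0.0073,0.0009,0] [ 567. -145.  368.]
1.52 [0.0016,-0.0073,0.
[... 990 characters left out ...]
0,0] [ 593. -262.  321.]
2.52 [0.0009,-0.0040,-0.0052,0] [ 594. -266.  316.]
2.57 [0.0008,-0.0037,-0.0054,0] [ 594. -270.  311.]
2.62 [0.0008,-0.0035,-0.0056,0] [ 595. -273.  305.]
2.67 [0.0007,-0.0032,-0.0057,0] [ 596. -276.  300.]
2.72 [0.0006,-0.0029,-0.0059,0] [ 597. -279.  294.]
2.77 [0.0006,-0.0026,-0.0060,0] [ 597. -282.  288.]
2.82 [0.0005,-0.0023,-0.0062,0] [ 598. -284.  282.]
2.87 [0.0004,-0.0020,-0.0063,0] [ 598. -286.  275.]
2.92 [0.0004,-0.0017,-0.0064,0] [ 598. -288.  269.]
2.97 [0.0003,-0.0014,-0.0064,0] [ 599. -290.  262.]
3.02 [0.0002,-0.0011,-0.0065,0] [ 599. -291.  256.]
3.07 [0.0002,-0.0008,-0.0066,0] [ 599. -291.  249.]
3.12 [0.0001,-0.0004,-0.0066,0] [ 599. -292.  243.]
```

```bash
(
python3 -m pendant '[[0.0002,-0.001,0.003,0],[0.0002,-0.001,0.003,0],[0.0003,-0.0014,0.0034,0],[0.0003,-0.0015,0.0034,0],[0.0004,-0.0017,0.0033,0]]'
python3 -m pendant '[[0.0004,-0.0017,0.0033,0],[0.0004,-0.0018,0.0032,0],[0.0004,-0.0019,0.0032,0],[0.0004,-0.002,0.0031,0],[0.0004,-0.002,0.0031,0]]'
)|egrep 'tool|force: \['
python3 - <<'E'
from h import *
b=snapshot("top");p=pinpoint(b,"box");print([atz(b,x["uv"],0).round(4) for x in p[:1]])
a=snapshot("scene");print(pinpoint(a,"lip")[:1],pinpoint(b,"lip")[:1])
E
```

```text
tool_pos: [0.543, -0.0324, 0.2901]
force: [-0.2, 6.4, 0.6]
tool_pos: [0.5449, -0.0417, 0.3061]
force: [-1.3, 7.5, 1.7]
[array([ 0.5788, -0.169 ,  0.    ])]
[{'uv': [277.4, 213.2], 'p': 0.89}] []
```

```bash
sed -i 's/\[.577,-.167,.25,.3\]/[.5733,-.1732,.215,.65]/' m.py; python3 m.py
```

```text
0.56 [232.2, 213.1, 43.2, 17.6]
scene 0.62 [234.4, 211.1, 40.7, 19.0] 379
0.33 [398.9, 185.3, 46.4, 57.8]
top 0.94 [401.1, 188.4, 44.1, 51.5] 1993
both [ 0.5768 -0.1799  0.198   0.5885] 2.6598304412000884
[(array([ 0.577 , -0.1795,  0.1874,  0.5888]), np.float64(1.118314767767572)), (array([ 0.6056, -0.2812,  0.5885,  0.4829]), np.float64(0.7868236327623215))]
```

View pics/f.png

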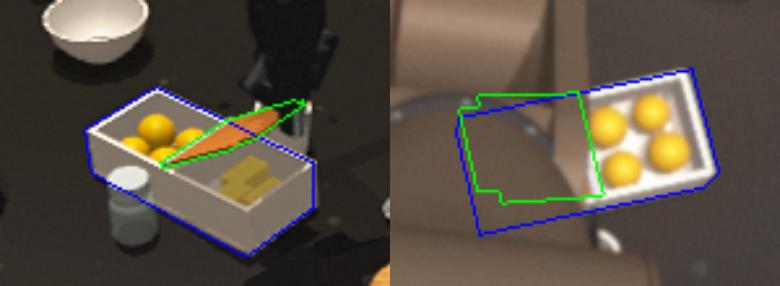

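```bash
cat > sh.py <<'E'
from h import *
for n,f,(y0,y1,x0,x1) in(("top","t0.png",(184,240,412,456)),("scene","s0.png",(225,262,232,262))):
    a=cv2.cvtColor(cv2.imread('pics/'+f),cv2.COLOR_BGR2GRAY);b=cv2.cvtColor(snapshot(n)["frame"],cv2.COLOR_RGB2GRAY)
    T=a[y0:y1,x0:x1];W,b2=np.eye(2,3,dtype=np.float32),b
    c,W=cv2.findTransformECC(T,b[y0-0:y1,x0:x1],W,cv2.MOTION_TRANSLATION if n=="scene" else cv2.MOTION_EUCLIDEAN)
    p=np.array([(x1-x0)/2,(y1-y0)/2,1]);print(n,c,W.round(3).tolist(),"shift px",(W@p-p[:2]).round(2))
    if n=="top":
        s=snapshot("top");u=p[:2]+[x0,y0];print(atz(s,u+W@p-p[:2],.05)-atz(s,u,.05))
E
python3 sh.py
```

```text
top 0.9969359982359254 [[1.0, 0.0010000000474974513, 0.3790000081062317], [-0.0010000000474974513, 1.0, -0.09200000017881393]] shift px [ 0.42 -0.12]
[ 0.00031835 -0.00110993  0.        ]
scene 0.6985602372700679 [[1.0, 0.0, -1.9160000085830688], [0.0, 1.0, -0.5249999761581421]] shift px [-1.92 -0.53]
```

```bash
(
python3 -m pendant '[[-0.001,0.004,0,0],[0,0,-0.005,0],[0,0,-0.005,0],[0,0,0,0]]'
python3 -m pendant '[[0.0006,-0.0026,0.0,0],[0,0,0,0],[0.0002,-0.0008,0.003,0],[0.0002,-0.0008,0.004,0],[0.0002,-0.0008,0.004,0]]'
python3 -m pendant '[[0.0003,-0.0012,0.004,0],[0.0003,-0.0012,0.004,0]]'
)|egrep 'tool|force: \['
```

```text
tool_pos: [0.5437, -0.0378, 0.2948]
force: [-0.9, -0.5, 0.2]
tool_pos: [0.5451, -0.0428, 0.3071]
force: [-0.6, 1.5, -0.9]
tool_pos: [0.5458, -0.0452, 0.3152]
force: [-0.1, 1.2, -1.0]
```

```bash
(
python3 -m pendant '[[0.0004,-0.0017,0.0036,0],[0.0004,-0.0018,0.0036,0],[0.0004,-0.0019,0.0036,0],[0.0004,-0.002,0.0036,0],[0.0004,-0.002,0.0036,0]]'
python3 -m pendant '[[-0.001,0.004,0,0],[0,0,-0.006,0],[0,0,-0.006,0],[0,0,0,0]]'
python3 -m pendant '[[0.0006,-0.0026,0.0,0],[0,0,0,0],[0.0003,-0.0012,0.004,0],[0.0003,-0.0012,0.004,0],[0.0003,-0.0012,0.004,0]]'
python3 -m pendant '[[0.0005,-0.0022,0.0035,0],[0.0005,-0.0022,0.0035,0],[0.0005,-0.0022,0.0035,0],[0.0005,-0.0023,0.0034,0],[0.0005,-0.0024,0.0034,0]]'
)|egrep 'tool|force: \['
```

```text
tool_pos: [0.5478, -0.0548, 0.333]
force: [-1.0, -0.1, -0.4]
tool_pos: [0.5463, -0.0505, 0.3195]
force: [0.2, 0.9, -0.1]
tool_pos: [0.5483, -0.0569, 0.3332]
force: [0.2, 2.4, -1.4]
tool_pos: [0.5509, -0.0684, 0.3504]
force: [0.7, 0.3, 0.8]
```

Run:
```python
from h import *
t=snapshot("scene");w=snapshot("wrist")
A=cv2.resize(t["frame"][150:275,190:320,::-1],(480,460),interpolation=cv2.INTER_CUBIC);B=cv2.resize(w["frame"][180:480,180:460,::-1],(320,460))
cv2.imwrite('pics/c2.png',np.hstack([A,B]))
print(pinpoint(t,"lip")[:1])
```

```text
[{'uv': [269.3, 202.9], 'p': 0.49}]
```

View pics/c2.png

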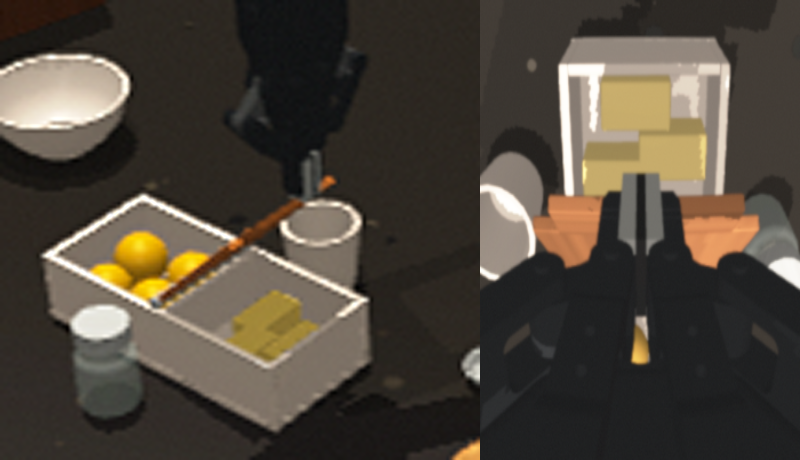

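The fingertips have risen above the lip edge, which is at about crop pixel (335,182), with no contact. I'll estimate the angle, back out and re-enter lower.

Run:
```python
from h import *
t=snapshot("scene");R,o=frame([.5735,-.1745,.215])
for a in np.arange(.5,1.0,.05):
    print(round(a,2),[proj(t,R@np.array([x,.15*np.cos(a),.064+.15*np.sin(a)])+o).round(1).tolist() for x in(-.04,0,.04)])
st=read_state();print(proj(t,st["tool_pos"]-[0,0,.173]))
```

```text
0.5 [[288.7, 212.6], [279.0, 219.4], [269.0, 226.3]]
0.55 [[287.6, 210.2], [277.8, 216.9], [267.7, 223.8]]
0.6 [[286.3, 207.7], [276.5, 214.4], [266.4, 221.3]]
0.65 [[285.0, 205.3], [275.2, 211.9], [265.0, 218.8]]
0.7 [[283.6, 202.9], [273.7, 209.5], [263.5, 216.3]]
0.75 [[282.1, 200.5], [272.2, 207.1], [262.0, 213.8]]
0.8 [[280.5, 198.2], [270.6, 204.7], [260.4, 211.4]]
0.85 [[278.9, 195.9], [268.9, 202.4], [258.7, 209.1]]
0.9 [[277.2, 193.7], [267.2, 200.1], [256.9, 206.8]]
0.95 [[275.4, 191.5], [265.4, 197.9], [255.1, 204.6]]
[271.57085605 203.57358435]
```

```bash
(
python3 -m pendant '[[-0.0016,0.0075,0.001,0],[-0.0016,0.0075,0,0],[0,0,-0.012,0],[0,0,-0.013,0],[0,0,0,0]]'
python3 -m pendant '[[0.0006,-0.003,0.0,0],[0.0004,-0.002,0,0],[0.0004,-0.002,0.002,0],[0.0004,-0.002,0.0025,0],[0.0005,-0.0024,0.0027,0]]'
python3 -m pendant '[[0.0005,-0.0024,0.0027,0],[0.0005,-0.0025,0.0026,0],[0.0005,-0.0025,0.0026,0],[0.0006,-0.0026,0.0026,0],[0.0006,-0.0026,0.0025,0]]'
)|egrep 'tool|force: \['
```

```text
tool_pos: [0.5468, -0.0529, 0.3237]
force: [-0.3, -0.1, 0.2]
tool_pos: [0.5499, -0.0647, 0.3336]
force: [-1.0, 1.7, -0.3]
tool_pos: [0.5526, -0.0773, 0.3464]
force: [-0.1, 2.2, -0.9]
```

```bash
(
python3 -m pendant '[[0.0006,-0.0028,0.0021,0],[0.0006,-0.0029,0.0021,0],[0.0006,-0.0029,0.002,0],[0.0006,-0.003,0.002,0],[0.0006,-0.003,0.002,0]]'
python3 -m pendant '[[0.0007,-0.0031,0.0018,0],[0.0007,-0.0031,0.0018,0],[0.0007,-0.0032,0.0017,0],[0.0007,-0.0032,0.0017,0],[0.0007,-0.0032,0.0016,0]]'
python3 -m pendant '[[0.0007,-0.0033,0.0014,0],[0.0007,-0.0033,0.0014,0],[0.0007,-0.0034,0.0013,0],[0.0007,-0.0034,0.0012,0],[0.0007,-0.0034,0.0012,0]]'
)|egrep 'tool|force: \['; python3 sh.py
```

```text
tool_pos: [0.5557, -0.092, 0.3566]
force: [0.3, 1.1, -0.7]
tool_pos: [0.5591, -0.1077, 0.3651]
force: [0.1, 1.1, -0.5]
tool_pos: [0.5626, -0.1246, 0.3716]
force: [-0.6, 1.9, -1.3]
top 0.3584419001034283 [[0.996999979019165, -0.07500000298023224, 5.723999977111816], [0.07500000298023224, 0.996999979019165, -1.3580000400543213]] shift px [3.56 0.21]
[-0.00069182 -0.00927534  0.        ]
scene 0.687783678952889 [[1.0, 0.0, 3.8010001182556152], [0.0, 1.0, 2.438999891281128]] shift px [3.8  2.44]
```

```bash
(
python3 -m pendant '[[0.0008,-0.0035,0,0],[0.0008,-0.0035,0,0],[0.0008,-0.0035,0,0],[0.0008,-0.0036,0,0],[0.0008,-0.0036,0,0]]'
python3 -m pendant '[[0.0008,-0.0036,0,0],[0.0008,-0.0036,0,0],[0.0008,-0.0036,0,0],[0.0008,-0.0036,0,0],[0.0008,-0.0036,0,0]]'
python3 -m pendant '[[0.0008,-0.0036,0,0],[0.0008,-0.0036,0,0],[0.0008,-0.0034,-0.0002,0],[0.0007,-0.0033,-0.0003,0],[0.0007,-0.0033,-0.0004,0]]'
)|egrep 'clock|tool|force: \['
```

```text
clock: 16.1
tool_pos: [0.5666, -0.1423, 0.3715]
force: [0.4, 2.2, 1.5]
clock: 16.6
tool_pos: [0.5706, -0.1603, 0.3715]
force: [-0.8, 0.9, -0.1]
clock: 17.1
tool_pos: [0.5744, -0.1775, 0.3706]
force: [-0.6, 0.7, 1.8]
```

Run:
```python
from h import *
t=snapshot("scene");w=snapshot("wrist")
A=cv2.resize(t["frame"][150:275,190:320,::-1],(480,460),interpolation=cv2.INTER_CUBIC);B=cv2.resize(w["frame"][180:480,180:460,::-1],(320,460))
cv2.imwrite('pics/c3.png',np.hstack([A,B]))
```

```text
(no output)
```

View pics/c3.png

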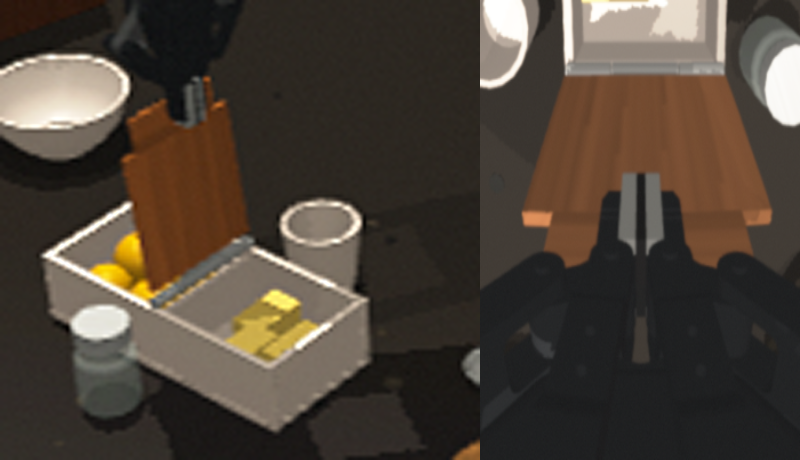

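The leaf is past upright, fingertips resting on its face near the lip (crop (188,105)), and the box is in place. I'll push on along the arc.

```bash
(
python3 -m pendant '[[0.0007,-0.0032,-0.0008,0],[0.0007,-0.0032,-0.0008,0],[0.0007,-0.0032,-0.0008,0],[0.0007,-0.0032,-0.0008,0],[0.0007,-0.0031,-0.0008,0]]'
python3 -m pendant '[[0.0007,-0.0031,-0.0009,0],[0.0007,-0.0031,-0.001,0],[0.0007,-0.0031,-0.001,0],[0.0006,-0.003,-0.0012,0],[0.0006,-0.003,-0.0012,0]]'
python3 -m pendant '[[0.0006,-0.0029,-0.0013,0],[0.0006,-0.0029,-0.0013,0],[0.0006,-0.0029,-0.0014,0],[0.0006,-0.0029,-0.0015,0],[0.0006,-0.0028,-0.0016,0]]'
python3 -m pendant '[[0.0006,-0.0028,-0.0016,0],[0.0006,-0.0027,-0.0018,0],[0.0006,-0.0027,-0.0018,0],[0.0006,-0.0026,-0.0019,0],[0.0006,-0.0026,-0.0019,0]]'
python3 -m pendant '[[0.0005,-0.0025,-0.002,0],[0.0005,-0.0025,-0.002,0],[0.0005,-0.0024,-0.0022,0],[0.0005,-0.0024,-0.0022,0],[0.0005,-0.0023,-0.0023,0]]'
)|egrep 'clock|tool|force: \['
```

```text
clock: 17.7
tool_pos: [0.5779, -0.1934, 0.3665]
force: [-0.4, 1.1, 1.4]
clock: 18.2
tool_pos: [0.5812, -0.2087, 0.3612]
force: [0.9, 1.7, 1.8]
clock: 18.7
tool_pos: [0.5842, -0.223, 0.3541]
force: [0.2, 0.1, 0.8]
clock: 19.2
tool_pos: [0.5872, -0.2364, 0.345]
force: [-0.7, 0.4, 0.7]
clock: 19.7
tool_pos: [0.5897, -0.2485, 0.3343]
force: [-0.3, 0.2, 0.6]
```

```bash
(
python3 -m pendant '[[0.0005,-0.0023,-0.0023,0],[0.0005,-0.0022,-0.0024,0],[0.0005,-0.0022,-0.0024,0],[0.0004,-0.0021,-0.0025,0],[0.0004,-0.0021,-0.0025,0]]'
python3 -m pendant '[[0.0004,-0.002,-0.0026,0],[0.0004,-0.002,-0.0026,0],[0.0004,-0.0018,-0.0027,0],[0.0004,-0.0018,-0.0027,0],[0.0003,-0.0017,-0.0028,0]]'
python3 -m pendant '[[0.0003,-0.0016,-0.0028,0],[0.0003,-0.0016,-0.0029,0],[0.0003,-0.0015,-0.0029,0],[0.0003,-0.0014,-0.003,0],[0.0003,-0.0014,-0.003,0]]'
python3 -m pendant '[[0.0003,-0.0013,-0.003,0],[0.0002,-0.0012,-0.0031,0],[0.0002,-0.0012,-0.0031,0],[0.0002,-0.001,-0.0031,0],[0.0002,-0.001,-0.0031,0]]'
python3 -m pendant '[[0.0002,-0.0009,-0.0032,0],[0.0002,-0.0008,-0.0032,0],[0.0002,-0.0008,-0.0032,0],[0.0002,-0.0006,-0.0032,0],[0.0001,-0.0006,-0.0032,0]]'
)|egrep 'clock|tool|force: \['
```

```text
clock: 20.2
tool_pos: [0.592, -0.2594, 0.3222]
force: [0.5, 0.4, 0.9]
clock: 20.7
tool_pos: [0.5939, -0.2686, 0.3088]
force: [0.1, -0.7, 0.5]
clock: 21.2
tool_pos: [0.5954, -0.2761, 0.2941]
force: [0.2, 0.4, 1.4]
clock: 21.7
tool_pos: [0.5965, -0.2818, 0.2787]
force: [0.7, 0.9, 0.6]
clock: 22.2
tool_pos: [0.5974, -0.2854, 0.2627]
force: [0.8, -0.9, 1.5]
```

```bash
(
python3 -m pendant '[[0.0001,-0.0005,-0.0032,0],[0.0001,-0.0004,-0.0032,0],[0.0001,-0.0004,-0.0032,0],[0,-0.0002,-0.003,0]]'
python3 -m pendant '[[0,0,-0.003,0],[0,0,-0.001,0],[0,0,0,0]]'
python3 -m pendant '[[0,0,-0.001,0],[0,0,-0.001,0],[0,0,0,0]]'
python3 -m pendant '[[0,0,-0.001,0],[0,0,0,0]]'
python3 -m pendant '[[0,0,-0.001,0],[0,0,0,0]]'
)|egrep 'clock|tool|force: \['
```

```text
clock: 22.6
tool_pos: [0.5976, -0.2869, 0.2501]
force: [0.0, -0.6, 1.0]
clock: 22.9
tool_pos: [0.5976, -0.2868, 0.2462]
force: [-1.1, 0.4, 0.5]
clock: 23.2
tool_pos: [0.5977, -0.2869, 0.2444]
force: [0.3, 0.2, -0.9]
clock: 23.4
tool_pos: [0.5977, -0.2869, 0.2433]
force: [-0.3, 0.0, 0.6]
clock: 23.6
tool_pos: [0.5977, -0.2869, 0.2423]
force: [0.3, 0.2, 0.6]
```

```bash
(
python3 -m pendant '[[0,0,-0.001,0],[0,0,0,0]]'
python3 -m pendant '[[0,0,-0.001,0],[0,0,0,0]]'
python3 -m pendant '[[0,0,-0.001,0],[0,0,0,0]]'
)|egrep 'clock|tool|force: \['
```

```text
clock: 23.8
tool_pos: [0.5976, -0.2869, 0.2413]
force: [-0.2, 0.7, -0.2]
clock: 24.0
tool_pos: [0.5977, -0.2869, 0.2405]
force: [-0.1, -0.1, 1.8]
clock: 24.2
tool_pos: [0.5977, -0.2869, 0.2403]
force: [-3.7, 2.1, 14.4]
```

Firm stop at tip height 0.067 m, the flat height. Retreat straight up and check.

```bash
(
python3 -m pendant '[[0,0,0.002,0],[0,0,0.01,0],[0,0,0.03,0],[0,0,0.04,0],[0,0,0.04,0]]'
python3 -m pendant '[[-0.02,0.03,0.01,0],[-0.02,0.04,0,0],[-0.02,0.04,0,0],[-0.02,0.04,0,0],[-0.02,0.04,0,0]]'
python3 -m pendant '[[-0.02,0.045,0,0],[-0.02,0.045,0,0],[0,0.045,0,0],[0,0.045,0,0],[0,0.04,0,0]]'
python3 -m pendant '[[0,0.04,0,0],[0,0.04,0,0],[0,0.04,0,0],[0,0,0,0],[0,0,0,0]]'
)|egrep 'clock|tool|force: \['
sed -i 's/\[.5733,-.1732,.215,.65\]/[.5733,-.1742,.215,3.1]/' m.py; python3 m.py
```

```text
clock: 24.7
tool_pos: [0.5974, -0.2868, 0.3629]
force: [1.6, 0.6, -0.3]
clock: 25.2
tool_pos: [0.4966, -0.0956, 0.372]
force: [0.5, 1.2, 0.0]
clock: 25.7
tool_pos: [0.4573, 0.1251, 0.3722]
force: [1.5, 0.8, 0.2]
clock: 26.2
tool_pos: [0.4574, 0.2438, 0.3716]
force: [0.2, -1.0, 0.9]
0.82 [195.8, 202.3, 58.5, 27.4]
scene 0.67 [200.1, 197.5, 88.1, 69.9] 1067
0.94 [401.2, 191.4, 59.5, 44.4]
top 0.65 [351.2, 190.0, 104.1, 63.8] 2080
both [ 0.5746 -0.1772  0.217   3.1488] 0.35832402830568066
[(array([ 0.5748, -0.1806,  0.1996,  3.1652]), np.float64(0.1657745400251136)), (array([ 0.5742, -0.1759,  0.2202,  3.25  ]), np.float64(0.13281487709295026))]
```

View pics/f.png

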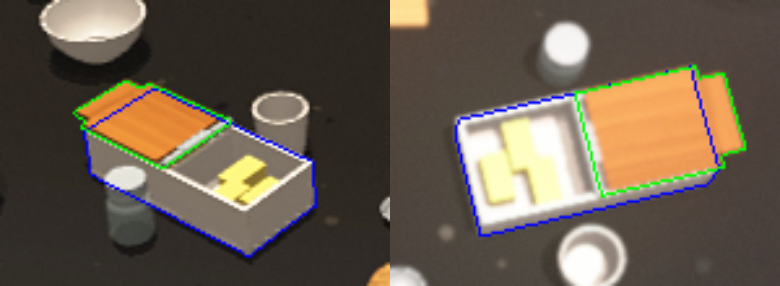

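The leaf lies flat over the potato bay (fitted angle about 3.15 rad). The box has moved only a few millimetres, and the jar and cup look untouched.

```bash
python3 -c "
from rig import finish_job
print(finish_job())"
```

```text
the job is handed in; nothing more can be done
None
```

The leaf now lies flat over the potato bay (fitted angle about 3.15 rad), pushed there with shut fingertips only; the box slid about 4 mm, sideways push peaked near 7.5 N (above the 5 N slide limit) with a 14 N press at the end stop, the jar and cup look unmoved, and the job is handed in at about 26 s.

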